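# Put the leather-hard bowl to dry and set the air damper half open

## Robot

A 7-joint arm with a two-finger parallel gripper is mounted at the origin on a cart in front of the work surface, level with it; the furniture and walls round the work are solid. World frame = base frame: x ahead of the robot, y to its left, z up, the work surface at z = 0. Lengths are in m, angles in degrees, forces in N, time in s.
With the tool pointing down it reaches from about 0.425 to 0.875 m from the base axis. Payload 4.7 kg.
Tool frame: the origin (TCP) lies between the finger pads; the fingertips stand env.tip_reach ahead of it and the grasp point (between the pads) lies 2 mm behind it (env.tip_reach is the distance from the TCP to the fingertips, in m); z points along the fingers, y is the line along which they close (so a half turn about z gives the same grasp; the last joint's range is limited). The gripper opens to 87 mm and grips with 3 to 60 N. Pads are 19 mm wide; open, the fingers measure 117 mm over their backs; the gripper's body (75 mm by 190 mm) begins 51 mm behind the grasp point.
Start: joints at [-63.249, 18.392, -4.016, 83.108, 1.295, 78.541, -3.26], TCP at [0.284, 0.585, 0.24] pointing down, gripper open.
Joint ranges: [-163.93, 163.93], [-17.29, 119.83], [-79.2, 71.16], [3.27, 140.29], [-89.18, 269.18], [5.43, 117.66], [-154.24, 154.24]. Speed limits (degrees/s): [147.25, 147.25, 180, 180, 180, 180, 180].

## Interface

Orientations are given as [roll, pitch, yaw] about the fixed x, y, z axes, in that order (R = Rz(yaw) Ry(pitch) Rx(roll)).
In Python, from cell import env gives the robot as it stands.
- The arm moves only by the shell command python3 steer.py FILE [FORCE], which reads ROWS from the file FILE. ROWS is a JSON list of rows, 1 to 8 of them, each an object with the fields pos (a list: dx, dy, dz in m), rz (a turn about the tool's z in degrees), finger_gap (the finger opening in m); a field left out counts as zero (the opening has to be given); each row is the pose to reach, as a shift and turn from the pose commanded when the command began, along the tool's axes at that moment; what a row does not reach only later rows make up. A row lasts 1/12 s, in which the tool goes at most 0.0417 m and 7.16 degrees, less where a joint would pass 70% of its speed; a pose out of reach is approached as far as the arm can. The fingers move at their own pace and stop on an object; FORCE is the grip in N (left out, the last holds). Time passes only in rows, so rows that do not move let the fingers close. It prints the time, the measured TCP pose, the force, the opening and the grip force at its end. Input that does not fit is refused with a message, and nothing moves.
- env.get_obs(): the state, without advancing time (a new reading comes with each control period).
- env.read_camera(name): name is "scene" or "side" or "wrist"; returns a dict with "color" (480x640x3 uint8, blue, green, red), "fx", "fy", "cx", "cy" (pixels), "dist" ([k1, k2, p1, p2, k3] as OpenCV has them; the pictures are not rectified), "world_from_camera" (4x4, takes a point from camera to world coordinates). Camera axes: x right, y down, z forward; pixel columns grow to the right and rows downward; lengths in m; the calibration is good to about 2 mm. A picture is of the moment at which its call begins. There is no depth.
- env.sign_off(): hands the job in; it is judged then, once.
The state is a dict: "time_s": time; "qpos": joint angles; "joint_velocities": joint speeds; "effort": joint torques, N m; "tool_pos": TCP position; "tool_rot": TCP orientation; "force": force on the tool from outside, world axes, zero at the start; "wrist_torque": the same for the moment, N m; "grip_width": finger opening in m; "grasp_force": force on a finger pad.
Only numpy, scipy, OpenCV 4.12 (cv2) and the standard library are available. Lean on these libraries where they do the work, as an engineer would, in place of code of your own. Each camera call takes 0.05 s, during which the arm holds its last target. There are 200 camera calls.

## Task

Move the leather-hard bowl from the bench top to the free space on the slatted deck of the drying bench: set it down gently and upright with its whole foot on the slats, not touching or shifting the pieces already drying there. Then open the air damper to half: turn its lever to the long middle tick of the index plate, halfway between shut and fully open, and leave it there.

Things in the scene. Friction and masses are not known exactly. Their poses are not given: they have to be found in the camera images.
- leather_bowl: unglazed brown clay bowl alone on the bench top at the right, 0.16 kg: 90 mm across the rim, 41 mm high, hollow; foot 58 mm across; wall 5 mm thick at the rim and thicker below, its inside leaning outwards by 0.38 rad, its outside near the rim by 0.12; inner floor 6 mm up. Too wide to grip across: pinch the wall at the rim, one finger inside, one outside. Origin: centre of the underside
- drying_bench: fixed plywood box, 240 mm deep (its x) by 270 wide (its y); its slatted top, the deck, is 90 mm above the work surface; from its right side (-y) runs a 67 mm duct with the damper, then a grey fan, 91 mm across, ending 322 mm from the box's centre. Origin: under the box's centre, on the work surface; x to the rear, y left, turned up to 0.2 rad from the world's axes
- deck_middle (a point): middle of the slatted deck, on its upper surface (axes as the drying bench; the deck reaches 120 mm either way along x and 135 mm either way along y)
- bisque_cup: plain light-brown cup drying on the deck, 69 mm across the rim, 83 mm high. Origin: centre of the underside. Loose, 0.25 kg; the bowl must not touch it and it must stay where it is
- speckle_cup: speckled cup with a broad glazed rim band, drying on the deck, 71 mm across, 91 mm high. Origin: centre of the underside. Loose, 0.25 kg; the bowl must not touch it and it must stay where it is
- water_bowl: glazed bowl drying on the deck in its left rear part, 86 mm across the rim, 46 mm high. Origin: centre of the underside. Loose, 0.25 kg; the bowl must not touch it and it must stay where it is
- damper (a joint): angle of the damper lever, rad. 0 = shut, lever square to the duct, along the bench's -x (to the robot); grows counter-clockwise seen from above, to 1.571 = fully open, lever along the bench's -y (to the fan). Half open = 0.785: the long tick midway between the long end ticks (short ticks every 15 degrees). Friction of 0.18 N m: it stays where it is left. Axis: vertical, through damper_shaft
- damper_shaft (a point): point on the damper's upright axis, 100 mm above the work surface, 193 mm from the box's centre straight along the bench's -y; the index plate (52 mm radius) lies beneath at 91 mm, the lever at 96 mm, a small nut reaches up to 107 mm (axes as the drying bench)
- damper_grip (a point): middle of the upright round black grip at the lever's end, 118 mm above the work surface, 78 mm from the shaft axis, at 180 degrees + joint value in the bench's own axes; 18 mm thick, from 98 to 133 mm height, turns with the lever

How it is judged:
By the outcome, as a careful person would: the job done as asked, in the order asked, and still so for the second after the job is handed in, with the robot touching nothing.
It also fails if it takes over 58 s, if anything falls off the work surface, if the arm or the gripper's body presses on something with over 40 N, if the wrist force passes 120 N, or if a joint passes its speed limit or range.

## Working session

There is one attempt and no reset: what is moved stays moved. The work goes in short steps, Python scripts to look and compute and a shell command to move; the robot and the scene stay as the last step left them, time stands still between calls to the robot, and variables do not carry over. Pictures are saved under pics/ and viewed, at most 10 in all, crops included, and the job is handed in when it is done.

```bash
ls; mkdir -p pics
python3 - <<'E'
from cell import env
import cv2,numpy as np
o=env.get_obs();print(o,env.tip_reach)
for n in("scene","side"):
    c=env.read_camera(n);cv2.imwrite(f"pics/{n}0.png",c["color"]);print(n,c["fx"],c["fy"],c["cx"],c["cy"],c["dist"],np.round(c["world_from_camera"],3).tolist())
E
```

```text
cell.py
pics
steer.py
{'time_s': 0.0, 'qpos': array([-63.24968358,  18.43841744,  -4.01485066,  83.1735156 ,
         1.29612771,  78.54005911,  -3.25952989]), 'joint_velocities': array([-0.05601082, -0.00778556, -0.03223132, -0.15424169, -0.06666605,
        0.11851049,  0.05215577]), 'effort': array([-8.55374419e-04, -4.91280127e+01, -4.04374329e-01, -3.12531495e+01,
       -6.39276300e-02,  4.36198991e-02,  1.83174243e-04]), 'tool_pos': array([0.28418958, 0.58401951, 0.23848081]), 'tool_rot': array([-1.79893308e+02,  6.97587987e-03,  1.54059458e+02]), 'force': array([-0.29633016, -0.16666707, -0.62654399]), 'wrist_torque': array([ 0.03543106, -0.00910286,  0.0275278 ]), 'grasp_force': 0.0, 'grip_width': 0.08699573609509939} 0.017
scene 523.7818906390949 523.7818906390949 323.4468538563205 242.97006995476778 [-0.02446195  0.          0.          0.          0.        ] [[0.652, -0.555, 0.517, -0.001], [-0.758, -0.49, 0.43, -0.422], [0.015, -0.672, -0.74, 0.902], [0.0, 0.0, 0.0, 1.0]]
side 573.1748965846375 573.1748965846375 321.750178008726 237.90186949420817 [-0.15356922  0.          0.          0.          0.        ] [[-0.902, -0.202, 0.382, 0.108], [-0.433, 0.396, -0.81, 0.984], [0.013, -0.896, -0.444, 0.593], [0.0, 0.0, 0.0, 1.0]]
```

View pics/scene0.png

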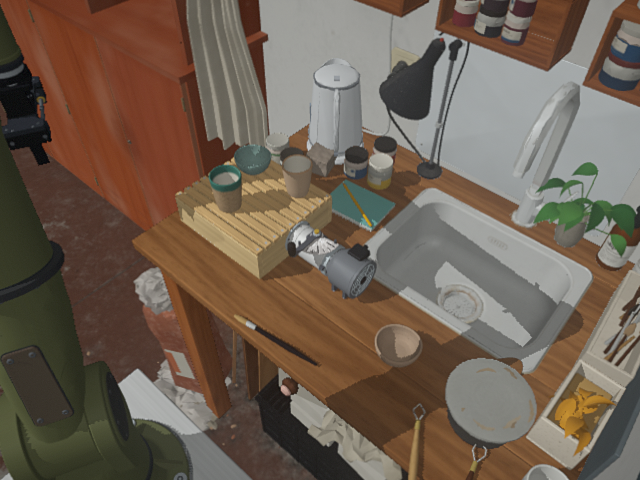

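View pics/side0.png

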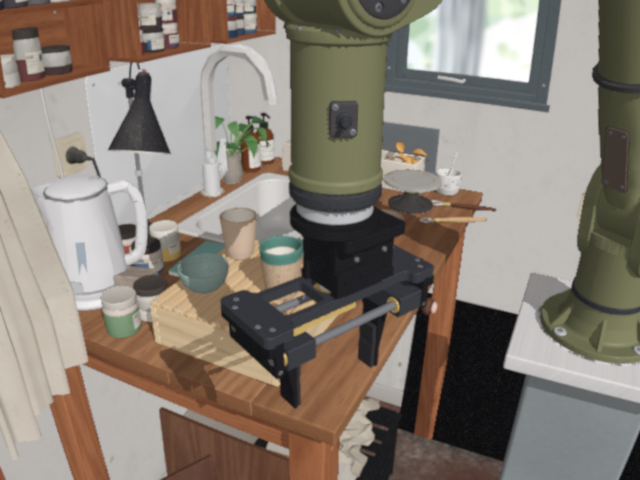

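The scene view shows the bowl near (398,345), the deck with its cups between (177,195) and (330,210), and the damper near (300,240). In the side view the gripper hides the damper. I'll zoom in on the scene view.

```bash
cat > h.py <<'E'
import cv2,numpy as np
from cell import env
def cast(c,uv,z):
    K=np.array([[c["fx"],0,c["cx"]],[0,c["fy"],c["cy"]],[0,0,1]])
    n=cv2.undistortPoints(np.array(uv,float).reshape(-1,1,2),K,np.array(c["dist"])).reshape(-1,2)
    T=c["world_from_camera"];d=np.c_[n,np.ones(len(n))]@T[:3,:3].T
    return T[:3,3]+d*((z-T[2,3])/d[:,2])[:,None]
def proj(c,P):
    K=np.array([[c["fx"],0,c["cx"]],[0,c["fy"],c["cy"]],[0,0,1]]);W=np.linalg.inv(c["world_from_camera"])
    return cv2.projectPoints(np.array(P,float).reshape(-1,1,3),cv2.Rodrigues(W[:3,:3])[0],W[:3,3],K,np.array(c["dist"]))[0].reshape(-1,2)
E
python3 - <<'E'
import cv2
i=cv2.imread("pics/scene0.png")
cv2.imwrite("pics/crop1.png",cv2.resize(i[130:310,165:405],(800,600),interpolation=cv2.INTER_CUBIC))
E
```

```text
(no output)
```

View pics/crop1.png

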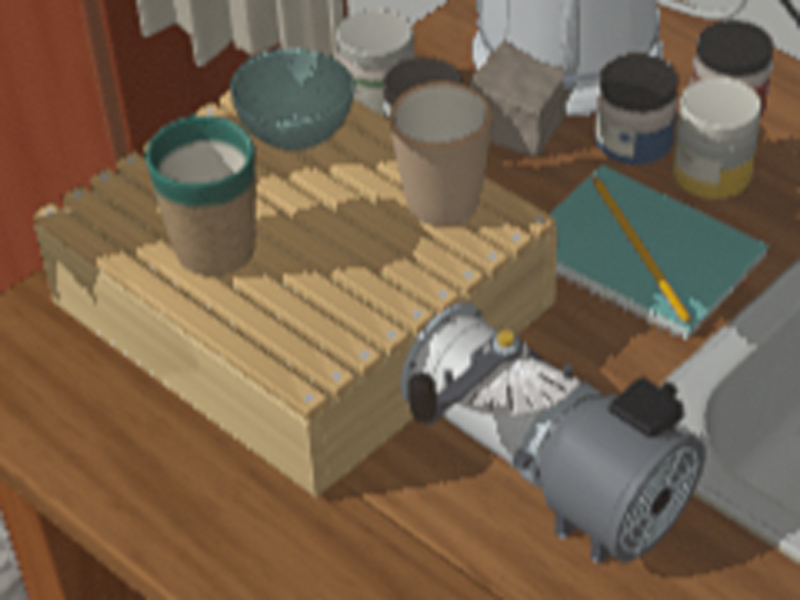

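The crop shows deck corners at (38,215), (320,400) and (555,225). Rim centres are roughly (202,160) for the speckle cup, (441,112) for the bisque cup and (292,90) for the water bowl. The lever grip is at (423,397) and the nut at (506,340).

Run:
```python
from h import *
c=env.read_camera("scene");im=c["color"]
f=lambda p:np.array(p,float)*0.3+[165-.35,130-.35]
C=cast(c,[f(p) for p in[(38,215),(320,400),(555,225)]],.09);print("corners",C.round(3).tolist())
for a,b in((0,1),(1,2)):print(np.linalg.norm(C[a]-C[b]))
ex=C[2]-C[1];ey=C[0]-C[1];y1=np.arctan2(ex[1],ex[0]);y2=np.arctan2(-ey[0],ey[1]);print("yaws",y1,y2)
t=(y1+y2)/2;m=(C[0]+C[2])/2;R=np.array([[np.cos(t),-np.sin(t)],[np.sin(t),np.cos(t)]]);print("mid",m)
for n,p,z in(("speckle",(202,160),.181),("bisque",(441,112),.173),("water",(292,90),.136),("nut",(506,337),.107),("grip",(423,397),.116)):
    P=cast(c,[f(p)],z)[0];print(n,P.round(3),"bench",(R.T@(P-m)[:2]).round(3))
print("shaft pred",m[:2]+R@[0,-.193],"proj",proj(c,[[*(m[:2]+R@[0,-.193]),.107],[*(m[:2]+R@[-.078,-.193]),.116]]))
# bowl
hsv=cv2.cvtColor(im,cv2.COLOR_BGR2HSV);print(hsv[330:362:5,360:440:6].tolist())
cv2.imwrite("pics/bowl.png",cv2.resize(im[305:385,350:450],(800,600),interpolation=cv2.INTER_CUBIC))
```

```text
corners [[0.457, 0.399, 0.09], [0.465, 0.135, 0.09], [0.684, 0.128, 0.09]]
0.2649135102159012
0.21862623040624385
yaws -0.029029547198414687 0.03207463692560442
mid [0.57051479 0.26391968 0.09      ]
speckle [0.506 0.271 0.181] bench [-0.065  0.007]
bisque [0.647 0.198 0.173] bench [ 0.077 -0.066]
water [0.629 0.323 0.136] bench [0.059 0.059]
nut [0.57  0.073 0.107] bench [-0.001 -0.191]
grip [0.493 0.072 0.116] bench [-0.078 -0.192]
shaft pred [0.57080864 0.0709199 ] proj [[317.47735977 231.13495992]
 [291.938185   249.21026248]]
[[[13, 146, 119], [14, 149, 116], [14, 147, 130], [14, 112, 127], [13, 75, 99], [13, 74, 104], [14, 68, 132], [15, 69, 136], [15, 69, 144], [13, 114, 105], [14, 139, 127], [14, 137, 123], [14, 139, 114], [13, 132, 122]], [[14, 145, 120], [13, 148, 119], [13, 147, 116], [14, 74, 90], [13, 73, 102], [15, 74, 107], [14, 67, 152], [15, 67, 155], [15, 69, 156], [15, 69, 151], [14, 134, 80], [14, 123, 85], [14, 141, 127], [14, 138, 122]], [[14, 147, 144], [14, 149, 120], [14, 155, 117], [14, 72, 89], [15, 78, 102], [13, 70, 105], [15, 66, 159], [15, 67, 164], [14
[... 236 characters left out ...]
2], [13, 70, 84], [13, 123, 81], [13, 121, 78], [13, 121, 80]], [[14, 148, 117], [14, 149, 111], [14, 150, 124], [15, 69, 162], [14, 77, 100], [15, 78, 98], [14, 68, 149], [15, 67, 148], [15, 68, 157], [15, 70, 163], [14, 69, 100], [14, 126, 79], [13, 124, 82], [13, 126, 81]], [[14, 154, 116], [14, 153, 122], [13, 153, 110], [14, 82, 115], [12, 74, 93], [13, 75, 99], [13, 76, 108], [15, 70, 149], [15, 74, 120], [13, 69, 78], [12, 126, 79], [12, 128, 80], [13, 123, 83], [14, 123, 83]], [[12, 150, 107], [13, 148, 117], [13, 144, 122], [14, 152, 109], [15, 72, 85], [15, 81, 101], [15, 81, 98], [14, 78, 95], [15, 74, 90], [14, 80, 93], [13, 132, 77], [13, 129, 79], [12, 132, 79], [13, 124, 80]]]
```

View pics/bowl.png

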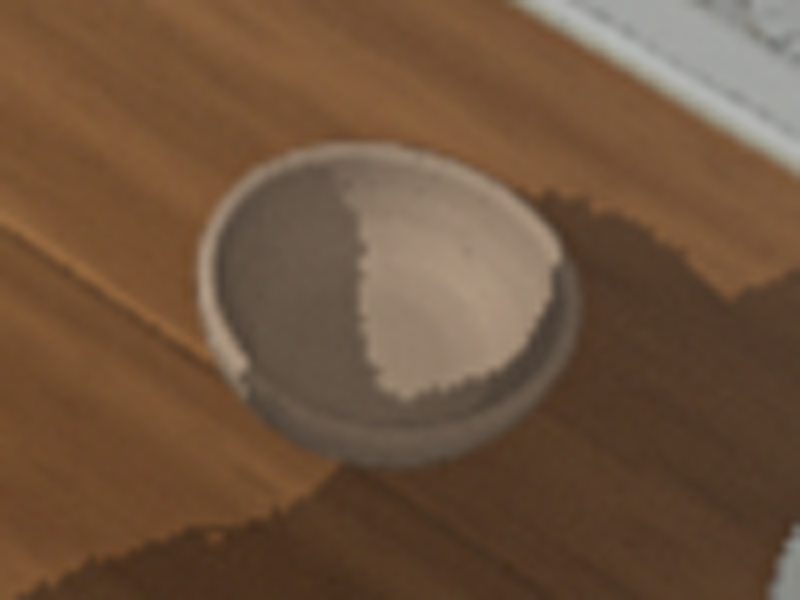

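The bowl crop shows the rim from (198,280) to (580,300), top at y=142, which is centred near (399,341) in the full image. I'll fit the circle from the far rim arc.

```bash
cat >> h.py <<'E'
from scipy.optimize import least_squares
def cfit(P,r): return least_squares(lambda q:np.hypot(P[:,0]-q[0],P[:,1]-q[1])-r,P[:,:2].mean(0))
E
python3 - <<'E'
from h import *
c=env.read_camera("scene");im=c["color"]
h=cv2.cvtColor(im,cv2.COLOR_BGR2HSV);m=((h[...,1]<100)).astype(np.uint8);w=np.zeros_like(m);w[315:370,368:428]=1;m&=w
k=max(cv2.findContours(m,cv2.RETR_EXTERNAL,cv2.CHAIN_APPROX_NONE)[0],key=cv2.contourArea).reshape(-1,2);print(k.min(0),k.max(0))
P=cast(c,k[k[:,1]<342],.041);q=cfit(P,.045);print("bowl",q.x,np.abs(q.fun).max())
def tool(o):
    y=np.radians(o["tool_rot"][2]);return np.array([[np.cos(y),np.sin(y)],[np.sin(y),-np.cos(y)]])
o=env.get_obs();g=q.x-[.0425,0];print("to",g,"tool dxy",tool(o).T@(g-o["tool_pos"][:2]))
E
echo '[{"pos":[-0.36,-0.25,0],"rz":64,"finger_gap":0.087},{"pos":[-0.36,-0.25,0],"rz":64,"finger_gap":0.087},{"pos":[-0.36,-0.25,0],"rz":64,"finger_gap":0.087},{"pos":[-0.36,-0.25,0],"rz":64,"finger_gap":0.087},{"pos":[-0.36,-0.25,0],"rz":64,"finger_gap":0.087},{"pos":[-0.36,-0.25,0],"rz":64,"finger_gap":0.087},{"pos":[-0.36,-0.25,0],"rz":64,"finger_gap":0.087},{"pos":[-0.36,-0.25,0],"rz":64,"finger_gap":0.087}]' > next.json && python3 steer.py next.json 12
python3 - <<'E'
from h import *
o=env.get_obs();print(o["tool_pos"],o["tool_rot"],o["qpos"])
E
```

```text
time_s: 0.87
tool_pos: [0.4479, 0.2918, 0.2396]
tool_rot: [180.0, -0.0, 96.4]
force: [1.1, 0.4, 0.4]
grip_width: 0.0869
grasp_force: 0.0
[0.44793518 0.29177905 0.23963237] [ 1.79989148e+02 -2.28509509e-02  9.64145132e+01] [-47.48165495   4.15223794  12.19429518 100.03284274  -0.91881787
  75.88948408 -28.68019975]
```

```bash
echo '[{"pos":[-0.486,-0.048,0],"rz":6.4,"finger_gap":0.06},{"pos":[-0.486,-0.048,0],"rz":6.4,"finger_gap":0.06},{"pos":[-0.486,-0.048,0],"rz":6.4,"finger_gap":0.06},{"pos":[-0.486,-0.048,0],"rz":6.4,"finger_gap":0.06},{"pos":[-0.486,-0.048,0],"rz":6.4,"finger_gap":0.06},{"pos":[-0.486,-0.048,0],"rz":6.4,"finger_gap":0.06},{"pos":[-0.486,-0.048,0],"rz":6.4,"finger_gap":0.06},{"pos":[-0.486,-0.048,0],"rz":6.4,"finger_gap":0.06}]' > next.json && python3 steer.py next.json
python3 - <<'E'
from h import *
o=env.get_obs();print(o["tool_pos"],o["tool_rot"],o["qpos"])
c=env.read_camera("wrist");cv2.imwrite("pics/w1.png",c["color"]);print(np.round(c["world_from_camera"],3).tolist())
c=env.read_camera("side");cv2.imwrite("pics/s1.png",cv2.resize(c["color"][170:410,120:440],(800,600),interpolation=cv2.INTER_CUBIC))
E
```

```text
time_s: 1.53
tool_pos: [0.4534, -0.0415, 0.2397]
tool_rot: [180.0, -0.0, 90.4]
force: [0.8, 0.0, -0.0]
grip_width: 0.0606
grasp_force: 0.0
[ 0.45344531 -0.04153709  0.2396917 ] [ 1.79956822e+02 -4.42749017e-02  9.03688867e+01] [-31.25212725  -7.68368274  30.71837215 110.28788429   3.98558174
  76.31635733  -1.33263918]
[[1.0, 0.007, 0.003, 0.452], [0.007, -0.964, -0.265, 0.032], [0.001, 0.265, -0.964, 0.385], [0.0, 0.0, 0.0, 1.0]]
```

View pics/w1.png

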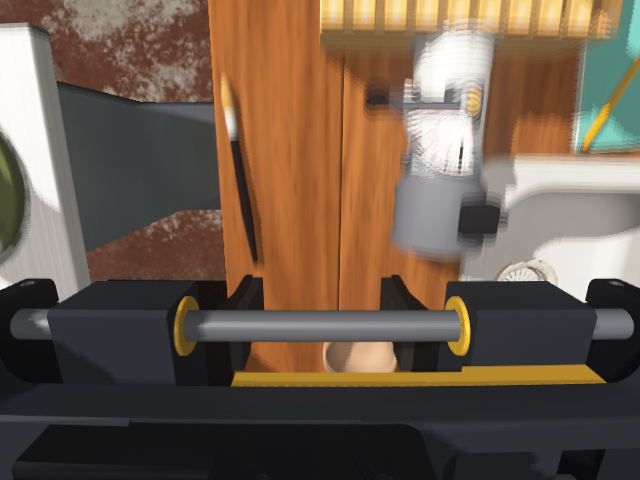

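View pics/s1.png

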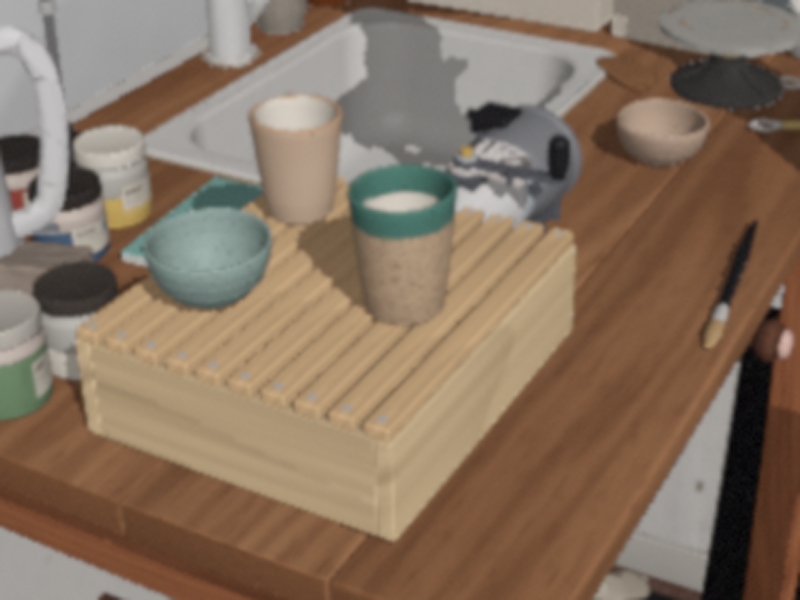

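The wrist view (blurred by motion) shows the lever at about 180° with its grip at (378,98) and the nut at (473,100). The side crop shows deck corners at (82,338), (382,432) and (577,236), the bowl rim centred at (663,123), the speckle cup rim at (403,200) and the bisque cup rim at (296,115).

```bash
python3 - <<'E'
from h import *
c=env.read_camera("side")
f=lambda p:np.array(p,float)*0.4+[120-.3,170-.3]
C=cast(c,[f(p) for p in[(82,338),(382,432),(577,236)]],.09)[:,:2];print(C.round(3).tolist(),np.linalg.norm(C[0]-C[1]),np.linalg.norm(C[1]-C[2]))
ex=C[0]-C[1];ey=C[1]-C[2];print("yaws",np.arctan2(ex[1],ex[0]),np.arctan2(-ey[0],ey[1]),"mid",(C[0]+C[2])/2)
for n,p,z in(("speckle",(403,202),.181),("bisque",(296,115),.173),("water",(209,245),.136),("nut",(467,153),.107),("grip",(559,157),.118),("bowl",(663,123),.041)):print(n,cast(c,[f(p)],z)[0].round(4))
c=env.read_camera("wrist");cv2.imwrite("pics/w2.png",c["color"])
g,n=cast(c,[(378,98)],.133)[0],cast(c,[(473,100)],.107)[0];print("wrist grip,nut",g,n)
o=env.get_obs();print(o["tool_pos"],o["tool_rot"])
E
echo '[{"pos":[-0.155,0.002,0],"finger_gap":0.06},{"pos":[-0.155,0.002,0],"finger_gap":0.06},{"pos":[-0.155,0.002,0],"finger_gap":0.06},{"pos":[-0.155,0.002,0],"finger_gap":0.06},{"pos":[-0.155,0.002,0.08],"finger_gap":0.06},{"pos":[-0.155,0.002,0.12],"finger_gap":0.06},{"pos":[-0.155,0.002,0.12],"finger_gap":0.06},{"pos":[-0.155,0.002,0.12],"finger_gap":0.06}]' > next.json && python3 steer.py next.json
python3 - <<'E'
from h import *
c=env.read_camera("side");cv2.imwrite("pics/s2.png",cv2.resize(c["color"][170:290,300:460],(800,600),interpolation=cv2.INTER_CUBIC))
c=env.read_camera("scene");cv2.imwrite("pics/c2.png",cv2.resize(c["color"][230:410,300:540],(800,600),interpolation=cv2.INTER_CUBIC))
E
```

```text
[[0.678, 0.409], [0.457, 0.406], [0.448, 0.139]] 0.22147876652077772 0.26732130704986606
yaws 0.012760958802084624 -0.032496567466117184 mid [0.56308839 0.2741294 ]
speckle [0.4996 0.3008 0.181 ]
bisque [0.641  0.2055 0.173 ]
water [0.6254 0.3364 0.136 ]
nut [0.5659 0.0833 0.107 ]
grip [0.49  0.078 0.118]
bowl [ 0.4946 -0.18    0.041 ]
wrist grip,nut [0.49236614 0.06474882 0.133     ] [0.56970616 0.06740182 0.107     ]
[ 0.45378846 -0.04041037  0.23966194] [ 1.79978329e+02 -6.33008068e-02  9.01784860e+01]
time_s: 2.4
tool_pos: [0.4523, -0.191, 0.113]
tool_rot: [-179.3, -0.1, 90.5]
force: [-1.4, 0.6, -0.1]
grip_width: 0.0596
grasp_force: 0.0
```

View pics/c2.png

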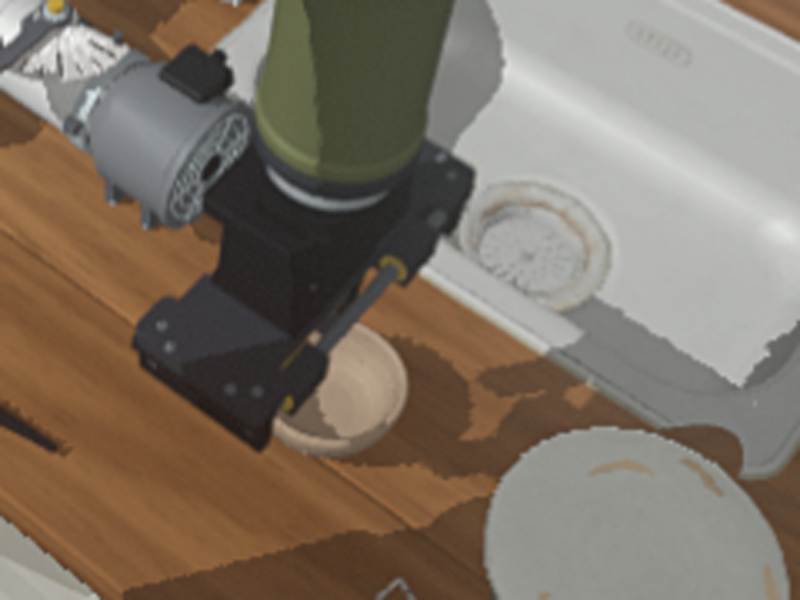

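Run:
```python
from h import *
c=env.read_camera("side");h=cv2.cvtColor(c["color"],cv2.COLOR_BGR2HSV)
# bowl in side: far rim arc, residual vs both mask
w=np.zeros(h.shape[:2],np.uint8);w[203:240,362:408]=1
m=((h[...,1]<100)).astype(np.uint8)&w
for r in range(204,240,3):
    print(r,np.flatnonzero(m[r])[[0,-1]] if m[r].any() else None)
c=env.read_camera("scene");T=np.linspace(0,2*np.pi,24)
for b in((.497,-.196),(.496,-.188)):
    im=c["color"].copy()
    print(proj(c,[[b[0]+.045*np.cos(t),b[1]+.045*np.sin(t),.041] for t in (0,1.57,3.14,4.71)]).round(1).tolist())
```

```text
204 [388 407]
207 [391 407]
210 [372 407]
213 [368 407]
216 [367 403]
219 [366 404]
222 [367 403]
225 [368 402]
228 [370 400]
231 [372 397]
234 [376 392]
237 None
[[411.1, 328.7], [378.6, 330.5], [383.5, 359.7], [417.4, 357.7]]
[[407.4, 326.7], [375.0, 328.6], [379.7, 357.6], [413.5, 355.6]]
```

Run:
```python
from h import *
A=env.read_camera("scene");B=env.read_camera("side");T=np.linspace(0,2*np.pi,90)
def ext(c,b):
    p=proj(c,[[b[0]+.045*np.cos(t),b[1]+.045*np.sin(t),.041] for t in T]);return [p[:,0].min(),p[:,0].max(),p[:,1].min()]
ms=np.array([374.7,422.3,323.6,365.6,404.4,208.9])
q=least_squares(lambda b:np.r_[ext(A,b),ext(B,b)]-ms,[.497,-.19]);print(q.x,q.fun.round(1))
for k in(A,B):
    i=0 if k is A else 3;q=least_squares(lambda b:np.array(ext(k,b))-ms[i:i+3],[.497,-.19]);print(q.x,q.fun.round(1))
# same for deck cups: print rim extents of guesses
def er(c,b,r,z):
    p=proj(c,[[b[0]+r*np.cos(t),b[1]+r*np.sin(t),z] for t in T]);return [p[:,0].min(),p[:,0].max(),p[:,1].min()]
f=lambda u,v,w:[165+.3*u,165+.3*v,130+.3*w]; g=lambda u,v,w:[120+.4*u,120+.4*v,170+.4*w]
for n,r,z,a,b in(("speckle",.0355,.181,f(147,256,116),g(350,457,165)),("bisque",.0345,.173,f(390,491,81),g(249,341,93)),("water",.043,.136,f(231,353,49),g(145,272,208))):
    m=np.r_[a,b];q=least_squares(lambda p:np.r_[er(A,p,r,z),er(B,p,r,z)]-m,[.55,.25]);print(n,q.x.round(4),q.fun.round(1))
```

```text
[ 0.49957799 -0.19607502] [ 0.1 -0.1 -0.6  0.6 -0.1 -0.5]
[ 0.49852339 -0.1968208 ] [ 0. -0.  0.]
[ 0.49905144 -0.19271127] [ 0.3 -0.3  0. ]
speckle [0.5113 0.2784] [-1.4 -0.  -0.7 -1.   1.  -2.7]
bisque [0.6464 0.1971] [-0.9  0.4 -0.6 -0.7  0.9 -1.3]
water [0.6324 0.3262] [-0.6 -0.1 -0.6 -0.8  0.9 -1.3]
```

The gripper straddles the near (robot-side) rim, around (300,400) in the crop. The bowl is at (0.499,-0.196).

```bash
python3 -c "
from h import *
o=env.get_obs();print(o['time_s'],o['tool_pos'],o['tool_rot'])"
echo '[{"finger_gap":0.05},{"pos":[0,0.0035,0],"finger_gap":0.04}]' > next.json && python3 steer.py next.json
python3 -c "
from h import *
o=env.get_obs();print(o['time_s'],o['tool_pos'],o['tool_rot'],o['force'])"
```

```text
2.7 [ 0.45904363 -0.19451057  0.12206417] [1.79733185e+02 1.52775729e-02 9.04234790e+01]
time_s: 2.87
tool_pos: [0.461, -0.1946, 0.1209]
tool_rot: [179.9, -0.0, 90.4]
force: [0.0, -0.2, -0.1]
grip_width: 0.0531
grasp_force: 0.0
2.8667 [ 0.4610137  -0.19458711  0.12090455] [ 1.79858624e+02 -3.61125421e-02  9.03572727e+01] [ 0.03820263 -0.24058231 -0.14994665]
```

```bash
echo '[{"pos":[0,-0.003,0.03],"finger_gap":0.04},{"pos":[0,-0.003,0.055],"finger_gap":0.04},{"pos":[0,-0.003,0.07],"finger_gap":0.04},{"pos":[0,-0.003,0.075],"finger_gap":0.04},{"pos":[0,-0.003,0.075],"finger_gap":0.04},{"pos":[0,-0.003,0.075],"finger_gap":0.04}]' > next.json && python3 steer.py next.json
python3 - <<'E'
from h import *
o=env.get_obs();print(o['time_s'],o['tool_pos'],o['tool_rot'],o['force'])
c=env.read_camera("side");a=cv2.resize(c["color"][180:270,330:450],(400,300),interpolation=cv2.INTER_CUBIC)
c=env.read_camera("scene");b=cv2.resize(c["color"][280:400,320:480],(400,300),interpolation=cv2.INTER_CUBIC)
cv2.imwrite("pics/g1.png",np.hstack([a,b]))
E
```

```text
time_s: 3.37
tool_pos: [0.4582, -0.1948, 0.0454]
tool_rot: [179.9, 0.0, 90.4]
force: [-0.0, -0.2, 0.4]
grip_width: 0.0402
grasp_force: 0.0
3.3667 [ 0.45820523 -0.19481113  0.04537758] [1.79934729e+02 2.25825287e-02 9.03554645e+01] [-0.00713394 -0.23929118  0.44013759]
```

View pics/g1.png

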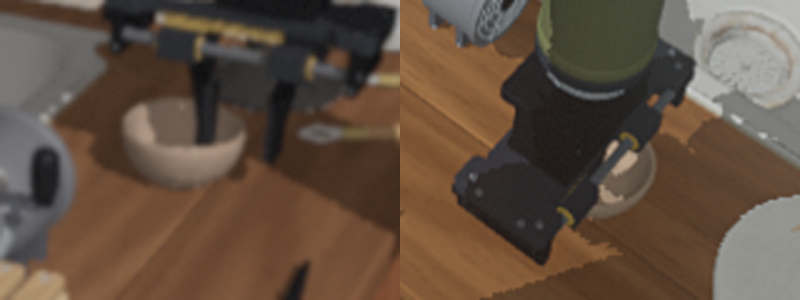

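The side half shows one finger inside the bowl at (207,115) and the other outside at (275,125), with the near rim centred between them. I'll close gently.

```bash
echo '[{"finger_gap":0.02},{"finger_gap":0.012},{"finger_gap":0.006},{"finger_gap":0.002},{"finger_gap":0},{"finger_gap":0}]' > next.json && python3 steer.py next.json 8; echo '[{"finger_gap":0},{"finger_gap":0},{"pos":[0,0,-0.005],"finger_gap":0},{"pos":[0,0,-0.01],"finger_gap":0},{"pos":[0,0,-0.015],"finger_gap":0},{"pos":[0,0,-0.02],"finger_gap":0}]' > next.json && python3 steer.py next.json 15
python3 - <<'E'
from h import *
c=env.read_camera("side");a=cv2.resize(c["color"][180:270,330:450],(400,300),interpolation=cv2.INTER_CUBIC)
c=env.read_camera("scene");b=cv2.resize(c["color"][280:400,320:480],(400,300),interpolation=cv2.INTER_CUBIC)
cv2.imwrite("pics/g2.png",np.hstack([a,b]))
E
```

```text
time_s: 3.97
tool_pos: [0.458, -0.1946, 0.0448]
tool_rot: [179.9, 0.0, 90.4]
force: [0.9, 0.4, 1.3]
grip_width: 0.009
grasp_force: 7.3
time_s: 4.47
tool_pos: [0.4566, -0.1943, 0.0647]
tool_rot: [-179.9, -0.0, 90.4]
force: [0.5, -0.8, -1.7]
grip_width: 0.0068
grasp_force: 15.2
```

View pics/g2.png

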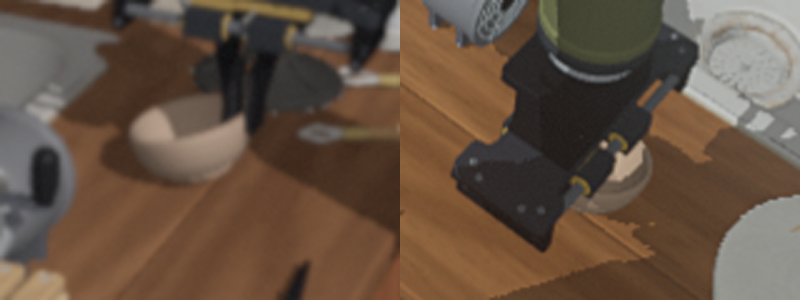

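The bowl is off the bench and tilted, far side down by about 10–15°. I'll lift further and watch for slip.

```bash
echo '[{"pos":[0,0,-0.015],"finger_gap":0},{"pos":[0,0,-0.035],"finger_gap":0},{"pos":[0,0,-0.055],"finger_gap":0},{"pos":[0,0,-0.08],"finger_gap":0},{"pos":[0.0,0,-0.105],"finger_gap":0},{"pos":[0,0,-0.13],"finger_gap":0},{"pos":[0,0,-0.15],"finger_gap":0},{"pos":[0,0,-0.155],"finger_gap":0}]' > next.json && python3 steer.py next.json 18; echo '[{"pos":[0.01,0.001,0],"finger_gap":0},{"pos":[0.03,0.002,0],"finger_gap":0},{"pos":[0.055,0.003,0],"finger_gap":0},{"pos":[0.08,0.005,0],"finger_gap":0},{"pos":[0.105,0.006,0],"finger_gap":0},{"pos":[0.13,0.008,0],"finger_gap":0},{"pos":[0.155,0.01,0],"finger_gap":0},{"pos":[0.18,0.011,0],"finger_gap":0}]' > next.json && python3 steer.py next.json; echo '[{"pos":[0.025,0.001,0],"finger_gap":0},{"pos":[0.05,0.002,0],"finger_gap":0},{"pos":[0.075,0.004,0],"finger_gap":0},{"pos":[0.1,0.006,0],"finger_gap":0},{"pos":[0.125,0.007,0],"finger_gap":0},{"pos":[0.15,0.008,0],"finger_gap":0},{"pos":[0.17,0.01,0],"finger_gap":0},{"pos":[0.181,0.011,0],"finger_gap":0}]' > next.json && python3 steer.py next.json; python3 -c "
from h import *
o=env.get_obs();print(o['tool_pos'],o['grip_width'],o['force'],o['wrist_torque'])"
```

```text
time_s: 5.23
tool_pos: [0.4588, -0.1951, 0.2226]
tool_rot: [179.7, 0.0, 90.4]
force: [0.6, -1.1, -2.7]
grip_width: 0.0068
grasp_force: 18.0
time_s: 5.9
tool_pos: [0.4664, -0.0132, 0.2181]
tool_rot: [-179.9, 0.0, 90.4]
force: [-0.5, 1.1, -2.2]
grip_width: 0.0069
grasp_force: 18.1
time_s: 6.57
tool_pos: [0.476, 0.1694, 0.2179]
tool_rot: [-179.9, 0.0, 90.6]
force: [0.5, 0.4, -2.2]
grip_width: 0.007
grasp_force: 18.1
[0.47597015 0.16940957 0.2178782 ] 0.0070401646294419576 [ 0.45808604  0.36817324 -2.21010877] [-0.07504759  0.100569    0.0491182 ]
```

```bash
echo '[{"pos":[0.003,0.001,0.01],"finger_gap":0},{"pos":[0.003,0.001,0.03],"finger_gap":0},{"pos":[0.003,0.001,0.045],"finger_gap":0},{"pos":[0.003,0.001,0.05],"finger_gap":0},{"pos":[0.003,0.001,0.05],"finger_gap":0}]' > next.json && python3 steer.py next.json; for i in 1; do python3 -c "
from h import *
o=env.get_obs();print(o['time_s'],o['tool_pos'],o['grip_width'],o['force'],o['wrist_torque'])
for n in('side','scene'):
    c=env.read_camera(n);cv2.imwrite(f'pics/{n}_p.png',c['color'])
    print(n,proj(c,[[.52,.177,.13],[.52,.177,.09]]).tolist())"; done
```

```text
time_s: 6.98
tool_pos: [0.4768, 0.1676, 0.1672]
tool_rot: [-179.8, 0.1, 90.3]
force: [-0.2, -0.2, -1.8]
grip_width: 0.0069
grasp_force: 18.1
6.9833 [0.47680888 0.16763986 0.16720523] 0.00690083032914348 [-0.16482679 -0.22015247 -1.84541989] [-0.11677468  0.13099617 -0.03494175]
side [[305.5816327151294, 244.69613233438798], [305.58574240200346, 264.4199338133014]]
scene [[263.54905607627325, 212.445218983461], [264.84229489908466, 225.72234265663357]]
```

```bash
echo '[{"pos":[0.005,0.002,0],"finger_gap":0},{"pos":[0.009,0.002,0],"finger_gap":0},{"pos":[0.009,0.002,0],"finger_gap":0},{"pos":[0.009,0.002,0.002],"finger_gap":0},{"pos":[0.009,0.002,0.004],"finger_gap":0},{"pos":[0.009,0.002,0.006],"finger_gap":0}]' > next.json && python3 steer.py next.json; echo '[{"pos":[0,0,0.002],"finger_gap":0},{"pos":[0,0,0.004],"finger_gap":0},{"pos":[0,0,0.005],"finger_gap":0},{"pos":[0,0,0.006],"finger_gap":0}]' > next.json && python3 steer.py next.json; echo '[{"pos":[0,0,0.0015],"finger_gap":0},{"pos":[0,0,0.003],"finger_gap":0},{"pos":[0,0,0.003],"finger_gap":0}]' > next.json && python3 steer.py next.json; python3 -c "
from h import *
o=env.get_obs();print(o['tool_pos'],o['grip_width'],o['force'],o['wrist_torque'])"
```

```text
time_s: 7.58
tool_pos: [0.4801, 0.1786, 0.1635]
tool_rot: [180.0, -0.0, 90.4]
force: [-0.8, -1.0, -1.7]
grip_width: 0.0064
grasp_force: 18.1
time_s: 7.92
tool_pos: [0.48, 0.1786, 0.1573]
tool_rot: [-180.0, 0.0, 90.4]
force: [-0.9, 0.2, -1.7]
grip_width: 0.0063
grasp_force: 18.1
time_s: 8.17
tool_pos: [0.4799, 0.1785, 0.1542]
tool_rot: [-180.0, 0.0, 90.4]
force: [-0.6, -0.3, -1.4]
grip_width: 0.0068
grasp_force: 18.1
[0.47985841 0.17854273 0.1542215 ] 0.0068357716401634214 [-0.55996838 -0.27084882 -1.39788591] [-0.08212478  0.09123864 -0.01686343]
```

```bash
for i in 1; do echo '[{"pos":[0,0,0.001],"finger_gap":0},{"pos":[0,0,0.002],"finger_gap":0},{"pos":[0,0,0.002],"finger_gap":0}]' > next.json && python3 steer.py next.json; echo '[{"pos":[0,0,0.001],"finger_gap":0},{"pos":[0,0,0.002],"finger_gap":0},{"pos":[0,0,0.002],"finger_gap":0}]' > next.json && python3 steer.py next.json;echo '[{"pos":[0,0,0.001],"finger_gap":0},{"pos":[0,0,0.002],"finger_gap":0},{"pos":[0,0,0.002],"finger_gap":0}]' > next.json && python3 steer.py next.json; done
```

```text
time_s: 8.42
tool_pos: [0.48, 0.1786, 0.1524]
tool_rot: [-180.0, 0.0, 90.4]
force: [0.6, 0.0, -2.3]
grip_width: 0.0072
grasp_force: 18.1
time_s: 8.67
tool_pos: [0.4799, 0.1787, 0.1505]
tool_rot: [-180.0, -0.0, 90.4]
force: [-0.0, 0.1, -2.5]
grip_width: 0.007
grasp_force: 18.0
time_s: 8.92
tool_pos: [0.4798, 0.1788, 0.1486]
tool_rot: [-180.0, -0.0, 90.4]
force: [-0.7, -0.7, 0.9]
grip_width: 0.0066
grasp_force: 18.3
```

Contact at TCP z≈0.149. I'll soften the grip and settle the bowl level.

```bash
echo '[{"finger_gap":0},{"pos":[0,0,0.001],"finger_gap":0},{"pos":[0,0,0.002],"finger_gap":0},{"pos":[0,0,0.003],"finger_gap":0}]' > next.json && python3 steer.py next.json 5; echo '[{"pos":[0,0,0.001],"finger_gap":0},{"pos":[0,0,0.002],"finger_gap":0},{"pos":[0,0,0.003],"finger_gap":0}]' > next.json && python3 steer.py next.json; echo '[{"pos":[0,0,0.001],"finger_gap":0},{"pos":[0,0,0.002],"finger_gap":0},{"pos":[0,0,0.003],"finger_gap":0}]' > next.json && python3 steer.py next.json; echo '[{"pos":[0,0,0.001],"finger_gap":0},{"pos":[0,0,0.002],"finger_gap":0},{"pos":[0,0,0.003],"finger_gap":0}]' > next.json && python3 steer.py next.json
```

```text
time_s: 9.25
tool_pos: [0.4799, 0.1787, 0.1456]
tool_rot: [-180.0, -0.0, 90.4]
force: [-2.0, -1.0, 1.8]
grip_width: 0.0079
grasp_force: 5.5
time_s: 9.5
tool_pos: [0.48, 0.1787, 0.1425]
tool_rot: [-180.0, -0.0, 90.4]
force: [-3.3, 0.2, 2.8]
grip_width: 0.0078
grasp_force: 5.7
time_s: 9.75
tool_pos: [0.4801, 0.1786, 0.1395]
tool_rot: [180.0, -0.0, 90.4]
force: [-3.2, -0.1, 2.7]
grip_width: 0.0085
grasp_force: 6.0
time_s: 10.0
tool_pos: [0.4802, 0.1787, 0.1365]
tool_rot: [180.0, -0.0, 90.4]
force: [-3.5, -0.3, 3.6]
grip_width: 0.0089
grasp_force: 6.2
```

```bash
echo '[{"pos":[0,0,0.001],"finger_gap":0},{"pos":[0,0,0.001],"finger_gap":0}]' > next.json && python3 steer.py next.json 3; echo '[{"finger_gap":0.011},{"finger_gap":0.013},{"finger_gap":0.016},{"finger_gap":0.022},{"finger_gap":0.03},{"finger_gap":0.034}]' > next.json && python3 steer.py next.json; echo '[{"pos":[0,0,-0.005],"finger_gap":0.034},{"pos":[0,0,-0.02],"finger_gap":0.034},{"pos":[0,0,-0.04],"finger_gap":0.034},{"pos":[0,0,-0.07],"finger_gap":0.034},{"pos":[0,0,-0.09],"finger_gap":0.034},{"pos":[0,0,-0.09],"finger_gap":0.034}]' > next.json && python3 steer.py next.json
```

```text
time_s: 10.17
tool_pos: [0.4801, 0.1787, 0.1353]
tool_rot: [180.0, -0.0, 90.4]
force: [-2.1, -0.9, 0.4]
grip_width: 0.0094
grasp_force: 3.6
time_s: 10.67
tool_pos: [0.4803, 0.1786, 0.1356]
tool_rot: [180.0, -0.0, 90.4]
force: [-0.1, -0.8, -0.3]
grip_width: 0.028
grasp_force: 0.0
time_s: 11.17
tool_pos: [0.4827, 0.1796, 0.2308]
tool_rot: [179.6, -0.2, 90.3]
force: [1.2, 1.2, 0.8]
grip_width: 0.0343
grasp_force: 0.0
```

```bash
echo '[{"pos":[-0.03,0,-0.01],"finger_gap":0.04},{"pos":[-0.07,0,-0.01],"finger_gap":0.04},{"pos":[-0.11,0.01,-0.01],"finger_gap":0.04},{"pos":[-0.15,0.01,-0.01],"finger_gap":0.04},{"pos":[-0.19,0.02,-0.01],"finger_gap":0.04},{"pos":[-0.19,0.02,-0.01],"finger_gap":0.04},{"pos":[-0.19,0.02,-0.01],"finger_gap":0.04},{"pos":[-0.19,0.02,-0.01],"finger_gap":0.04}]' > next.json && python3 steer.py next.json
python3 - <<'E'
from h import *
o=env.get_obs();print(o["tool_pos"],o["tool_rot"])
c=env.read_camera("wrist");im=c["color"];cv2.imwrite("pics/w3.png",im);np.save("pics/w3T.npy",c["world_from_camera"])
a=cv2.resize(im[0:300,200:600],(800,600),interpolation=cv2.INTER_CUBIC);cv2.imwrite("pics/w3c.png",a)
h=cv2.cvtColor(im,cv2.COLOR_BGR2HSV)
y=((h[...,0]>18)&(h[...,0]<32)&(h[...,1]>150)&(h[...,2]>90)).astype(np.uint8)
for n,m in(("yellow",y),("black",(h[...,2]<45).astype(np.uint8))):
    N,L,S,Ce=cv2.connectedComponentsWithStats(m)
    print(n,[(S[i].tolist(),Ce[i].round(1).tolist()) for i in range(1,N) if S[i,4]>30])
s=proj(c,[[.568,.073,.107],[.490,.073,.133],[.521,.178,.131],[.521,.178,.09]]);print(s.round(0).tolist())
E
```

```text
time_s: 11.83
tool_pos: [0.501, -0.0106, 0.2353]
tool_rot: [-180.0, -0.0, 90.3]
force: [-0.6, -0.4, -0.1]
grip_width: 0.0404
grasp_force: 0.0
[ 0.50104636 -0.01064592  0.23526168] [-1.79971677e+02 -4.16173271e-02  9.03481366e+01]
yellow [([537, 24, 96, 145, 1152], [585.5, 95.4]), ([405, 127, 13, 13, 145], [411.1, 132.9]), ([217, 296, 18, 60, 563], [223.3, 325.6]), ([409, 296, 19, 60, 615], [419.5, 326.1]), ([184, 365, 378, 22, 5818], [383.8, 377.5])]
black [([17, 93, 22, 14, 216], [27.1, 99.4]), ([76, 159, 198, 213, 6274], [187.9, 298.8]), ([404, 239, 49, 28, 585], [427.2, 257.6]), ([242, 275, 41, 36, 845], [266.9, 296.5]), ([361, 275, 41, 35, 782], [377.5, 295.6]), ([0, 279, 640, 201, 60878], [295.8, 414.9]), ([370, 284, 143, 88, 2508], [428.5, 326.7])]
[[410.0, 136.0], [307.0, 134.0], [356.0, -38.0], [351.0, -9.0]]
```

View pics/w3c.png

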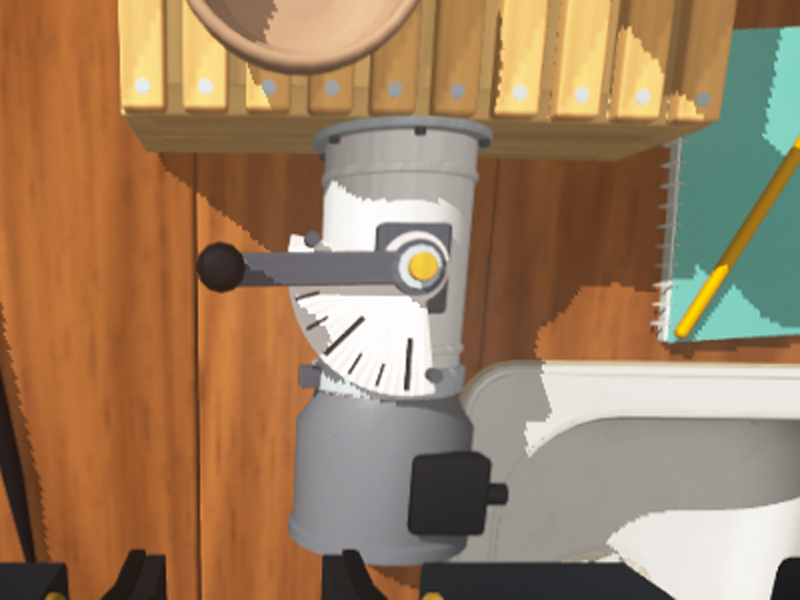

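The wrist crop shows the bowl sitting on the slats at the top: rim bottom (303,70), extents x 185–425. It also shows the nut at (422,265), grip top at (221,267), the long middle tick from (362,320) to (328,355) and the open-end tick from (409,340) to (407,388). Slat ends run from (122,108) to (720,120).

Run:
```python
from h import *
c=env.read_camera("wrist")
f=lambda p:np.array(p,float)/2+[200-.25,0-.25]
g=lambda p,z:cast(c,[f(p)],z)[0]
nut=g((423,265),.107);gr=g((221,267),.133);print("nut",nut,"grip",gr,"r",np.linalg.norm((gr-nut)[:2]),"ang",np.degrees(np.arctan2(*(gr-nut)[1::-1])))
for a,b in(((362,320),(328,355)),((409,340),(407,388))):
    A,B=g(a,.0915),g(b,.0915)
    for q,r in((nut,B),(A,B),(nut,(A+B)/2)):d=(r-q)[:2];print("tick ang",np.degrees(np.arctan2(d[1],d[0]))%360,np.linalg.norm(d))
S=g((122,108),.09),g((720,120),.09);d=S[1]-S[0];print("slat ends",S,"yaw",np.arctan2(d[1],d[0]))
# bowl rim: left/right/bottom extents
T=np.linspace(0,2*np.pi,90)
def e(b):
    p=proj(c,[[b[0]+.045*np.cos(t),b[1]+.045*np.sin(t),.131] for t in T]);return p[:,1].max()
P=np.array([g(p,.131) for p in((190,0),(205,22),(230,45),(265,65),(303,71),(340,66),(375,48),(403,22),(419,0))]);q=cfit(P,.045);print("bowl",q.x,q.fun.round(4))
```

```text
nut [0.56863373 0.07692513 0.107     ] grip [0.49189916 0.07425563 0.133     ] r 0.07678098239376335 ang -178.00755169799697
tick ang 227.08753888603323 0.04890241862806248
tick ang 226.9292521130046 0.019768011406920628
tick ang 227.12763543256838 0.0390184601969505
tick ang 270.94248142250206 0.04927103395953308
tick ang 271.591515882874 0.020003168802361318
tick ang 270.777184732504 0.03927025467132143
slat ends (array([0.45209527, 0.13506633, 0.09      ]), array([0.68719744, 0.13500645, 0.09      ])) yaw -0.0002547075200564025
bowl [0.51840641 0.18213032] [-0.0007 -0.0004 -0.0002  0.0005  0.0005  0.0006  0.     -0.0005 -0.0007]
```

```bash
echo '[{"pos":[0.03,-0.005,0],"rz":7,"finger_gap":0.04},{"pos":[0.06,-0.01,0],"rz":14,"finger_gap":0.04},{"pos":[0.085,-0.01,0],"rz":21,"finger_gap":0.04},{"pos":[0.085,-0.01,0],"rz":28,"finger_gap":0.04},{"pos":[0.085,-0.01,0],"rz":35,"finger_gap":0.04},{"pos":[0.085,-0.01,0],"rz":42,"finger_gap":0.04},{"pos":[0.085,-0.01,0],"rz":49,"finger_gap":0.04},{"pos":[0.085,-0.01,0],"rz":56,"finger_gap":0.04}]' > next.json && python3 steer.py next.json; echo '[{"rz":7,"finger_gap":0.04},{"rz":10,"finger_gap":0.04},{"rz":10,"finger_gap":0.04},{"rz":10,"finger_gap":0.04}]' > next.json && python3 steer.py next.json
python3 - <<'E'
from h import *
o=env.get_obs();p=o["tool_pos"];print(p,o["tool_rot"],o["qpos"][6])
y=np.radians(o["tool_rot"][2]);X=np.array([np.cos(y),np.sin(y)]);Y=np.array([np.sin(y),-np.cos(y)])
d=np.array([.4907,.0742])-p[:2];print("d",X@d,Y@d,p[2]-.127)
for a in np.radians([182,190,198,206,214,222,226.5]):
    s=np.array([.5686,.0769])+.078*np.array([np.cos(a),np.sin(a)])-[.4907,.0742];print((X@s).round(4),(Y@s).round(4))
E
```

```text
time_s: 12.6
tool_pos: [0.4902, 0.0756, 0.2353]
tool_rot: [-180.0, 0.0, 34.2]
force: [0.7, 0.4, -0.9]
grip_width: 0.0399
grasp_force: 0.0
time_s: 12.93
tool_pos: [0.4904, 0.075, 0.2354]
tool_rot: [-180.0, 0.0, 24.6]
force: [-0.4, -0.2, -0.2]
grip_width: 0.0402
grasp_force: 0.0
[0.49037114 0.07503068 0.23542423] [-1.79991099e+02  1.33596112e-02  2.46058752e+01] -77.40976855713822
d -4.6875487641351765e-05 0.0008921791066067024 0.10842423342726223
-0.0001 -0.0
-0.0035 0.0103
-0.0055 0.021
-0.006 0.0319
-0.005 0.0427
-0.0025 0.0533
-0.0004 0.0591
```

Aligned; descend and close on the grip.

```bash
echo '[{"pos":[0,0.001,0.035],"finger_gap":0.04},{"pos":[0,0.001,0.07],"finger_gap":0.04},{"pos":[0,0.001,0.095],"finger_gap":0.04},{"pos":[0,0.001,0.108],"finger_gap":0.04},{"pos":[0,0.001,0.108],"finger_gap":0.04},{"pos":[0,0.001,0.108],"finger_gap":0.04}]' > next.json && python3 steer.py next.json; echo '[{"finger_gap":0.025},{"finger_gap":0.015},{"finger_gap":0.01},{"finger_gap":0.005},{"finger_gap":0},{"finger_gap":0}]' > next.json && python3 steer.py next.json 10; python3 -c "
from h import *
o=env.get_obs();print(o['tool_pos'],o['tool_rot'],o['force'])"
```

```text
time_s: 13.43
tool_pos: [0.4907, 0.0732, 0.1273]
tool_rot: [-180.0, 0.1, 24.5]
force: [-0.7, 0.3, 0.2]
grip_width: 0.0401
grasp_force: 0.0
time_s: 13.93
tool_pos: [0.4919, 0.0728, 0.1284]
tool_rot: [180.0, -0.1, 24.4]
force: [0.7, -0.6, 1.9]
grip_width: 0.0167
grasp_force: 10.0
[0.49189954 0.07278629 0.12836501] [ 1.79978083e+02 -1.07455496e-01  2.43632524e+01] [ 0.71566203 -0.61356394  1.85602969]
```

```bash
echo '[{"pos":[-0.002,0.005,0],"finger_gap":0},{"pos":[-0.0035,0.01,0],"finger_gap":0},{"pos":[-0.0047,0.0155,0],"finger_gap":0},{"pos":[-0.0055,0.021,0],"finger_gap":0},{"pos":[-0.006,0.0265,0],"finger_gap":0},{"pos":[-0.006,0.032,0],"finger_gap":0},{"pos":[-0.0058,0.037,0],"finger_gap":0},{"pos":[-0.005,0.0425,0],"finger_gap":0}]' > next.json && python3 steer.py next.json 15; echo '[{"pos":[0.0013,0.0053,0],"finger_gap":0},{"pos":[0.0025,0.0105,0],"finger_gap":0},{"pos":[0.004,0.014,0],"finger_gap":0},{"pos":[0.0046,0.0165,0],"finger_gap":0},{"pos":[0.0046,0.0165,0],"finger_gap":0},{"pos":[0.0046,0.0165,0],"finger_gap":0}]' > next.json && python3 steer.py next.json; python3 -c "
from h import *
o=env.get_obs();p=o['tool_pos'];print(p,o['tool_rot'],o['force'])
d=p[:2]-[.5686,.0769];print(np.degrees(np.arctan2(d[1],d[0]))%360,np.linalg.norm(d))"
```

```text
time_s: 14.6
tool_pos: [0.5024, 0.0322, 0.1276]
tool_rot: [-179.8, 0.2, 24.4]
force: [-5.5, 2.1, 7.2]
grip_width: 0.0166
grasp_force: 15.0
time_s: 15.1
tool_pos: [0.514, 0.0184, 0.1274]
tool_rot: [-179.9, 0.1, 24.4]
force: [-3.9, 0.2, 4.7]
grip_width: 0.0163
grasp_force: 15.0
[0.51403191 0.01837055 0.1274321 ] [-1.79948443e+02  1.38689149e-01  2.43519190e+01] [-3.91402211  0.24004195  4.71337904]
227.00602395155292 0.08002107651097691
```

Release slowly, retreat up, and measure the lever.

```bash
echo '[{"finger_gap":0.02},{"finger_gap":0.025},{"finger_gap":0.035},{"finger_gap":0.04},{"finger_gap":0.04}]' > next.json && python3 steer.py next.json ; echo '[{"pos":[0,0,-0.02],"finger_gap":0.04},{"pos":[0,0,-0.05],"finger_gap":0.04},{"pos":[0,0,-0.09],"finger_gap":0.04},{"pos":[0,0,-0.115],"rz":-7,"finger_gap":0.04},{"pos":[0,0,-0.115],"rz":-14,"finger_gap":0.04},{"pos":[0,0,-0.115],"rz":-21,"finger_gap":0.04},{"pos":[0,0,-0.115],"rz":-28,"finger_gap":0.04},{"pos":[0,0,-0.115],"rz":-35,"finger_gap":0.04}]' > next.json && python3 steer.py next.json;  echo '[{"pos":[-0.03,-0.02,0],"rz":-7,"finger_gap":0.04},{"pos":[-0.06,-0.04,0],"rz":-14,"finger_gap":0.04},{"pos":[-0.09,-0.06,0],"rz":-21,"finger_gap":0.04},{"pos":[-0.09,-0.06,0],"rz":-28,"finger_gap":0.04},{"pos":[-0.09,-0.06,0],"rz":-31,"finger_gap":0.04},{"pos":[-0.09,-0.06,0],"rz":-31,"finger_gap":0.04},{"pos":[-0.09,-0.06,0],"rz":-31,"finger_gap":0.04},{"pos":[-0.09,-0.06,0],"rz":-31,"finger_gap":0.04}]' > next.json && python3 steer.py next.json
python3 - <<'E'
from h import *
o=env.get_obs();print(o["tool_pos"],o["tool_rot"])
c=env.read_camera("wrist");im=c["color"];cv2.imwrite("pics/w4.png",im)
h=cv2.cvtColor(im,cv2.COLOR_BGR2HSV);m=((h[...,0]>18)&(h[...,0]<32)&(h[...,1]>150)&(h[...,2]>90)).astype(np.uint8)
N,L,S,Ce=cv2.connectedComponentsWithStats(m);print("yellow",[(S[i].tolist(),Ce[i].round(1).tolist()) for i in range(1,N) if 50<S[i,4]<300])
b=(h[...,2]<50).astype(np.uint8);N,L,S,Ce=cv2.connectedComponentsWithStats(b);print("black",[(S[i].tolist(),Ce[i].round(1).tolist()) for i in range(1,N) if S[i,4]>80])
print(proj(c,[[.5686,.0769,.107],[.515,.020,.133],[.518,.182,.131]]).round(1).tolist())
E
```

```text
time_s: 15.52
tool_pos: [0.5152, 0.0186, 0.1274]
tool_rot: [180.0, 0.0, 24.3]
force: [0.9, 0.3, 0.5]
grip_width: 0.0359
grasp_force: 0.0
time_s: 16.18
tool_pos: [0.5152, 0.0188, 0.2427]
tool_rot: [180.0, -0.0, 59.7]
force: [0.1, 0.1, 0.0]
grip_width: 0.0402
grasp_force: 0.0
time_s: 16.85
tool_pos: [0.4178, -0.0279, 0.2426]
tool_rot: [180.0, 0.0, 90.3]
force: [0.4, -0.1, -0.2]
grip_width: 0.0397
grasp_force: 0.0
[ 0.41784423 -0.02788137  0.24255808] [1.79993836e+02 1.41195822e-02 9.02836103e+01]
yellow [([507, 106, 16, 14, 163], [514.2, 112.0])]
black [([264, 142, 25, 129, 920], [276.4, 202.6]), ([494, 212, 49, 35, 843], [514.7, 234.9]), ([95, 275, 188, 97, 6244], [208.5, 311.0]), ([361, 275, 41, 35, 827], [376.6, 295.6]), ([0, 279, 640, 201, 60759], [298.5, 415.6]), ([370, 282, 180, 90, 4423], [453.2, 313.1])]
[[515.3, 109.9], [452.9, 185.6], [479.5, -66.3]]
```

Run:
```python
from h import *
c=env.read_camera("wrist");im=c["color"];h=cv2.cvtColor(im,cv2.COLOR_BGR2HSV)
v=h[...,2];print(v[168:206:3,432:480:3]);print(h[...,1][168:206:3,432:480:3])
```

```text
[[189 155 102 124 113 112 115 115 112 116 236 138 161 194 250 250]
 [188 145 113 110 123 114 112 112 114 235 236 143 146 161 243 252]
 [167  91  56  56  57  58  60  61 235 236 140 146 147 148 153 156]
 [ 93  56  56  56  62  61  62  60  57 144 138 132 137 149 229 157]
 [ 53  54  55  58  61  73  66  62  60  54  91  92  94  98 188 179]
 [ 52  53  54  57  73  65  62  59  58  56  90  92  94 108 178 178]
 [ 55  51  51  56  61  59  59  58  57  53  91  92  97 174 173 172]
 [ 99  48  49  53  54  57  57  56  54  64  91 173 174 172 171 171]
 [118 129  62  47  50  53  54  53  49 158 170 174 174 171 171 169]
 [120 132 137 131  83  55  53  81  88  88  89  91 167 170 170 170]
 [120 132 138 144 150 113  85  85  88  87  89  91  93  97 171 169]
 [122 131 139 144 150  82  84  85  87  88  88  89  91  93 162 169]
 [122 134 139 145 150 153  84  85  87  87  88  89  91  93  94  95]]
[[169 141  10  12  14  11  11  11  14  13   4   0  19  26   7   8]
 [170 121   9  12  12  13  11  11   9   3   4   5   3   2  12   5]
 [142  14  59  59  54  48  47  46   4   5   0   5   3   5   7   5]
 [115  59  59  50  45  42  41  38  40  11   6   4   7   5   6   6]
 [ 67  66  56  44  42  28  39  41  34  47  11  11  11  10   4   1]
 [ 69  67  61  40  31  35  29  35  35  36   6   8   8   5   1   7]
 [ 88  65  65  50  38  39  39  35  36  43  14   8   8   4   6   4]
 [ 15  74  68  53  47  40  45  41  33  28  11   4   4   1   4   4]
 [  9   6  41  60  51  53  42  38  47   6   3   3   7   1   4   2]
 [  6  12   4   8  15  51  43  19  14   9   9   8   5   5   3   6]
 [  4   4   4   2   7   7  15   9  12   6   9   8   8   8   4   6]
 [  8   4   4   4   5  12  15   9  12  12   9   6   6   5   5   8]
 [  4   8   6   4   5   3   9   9  12   9   6   6   6   5   5   3]]
```

```bash
echo '[{"pos":[0.01,0.04,0],"finger_gap":0.04},{"pos":[0.01,0.08,0],"finger_gap":0.04},{"pos":[0.01,0.095,0],"finger_gap":0.04},{"pos":[0.01,0.095,0],"finger_gap":0.04},{"pos":[0.01,0.095,0],"finger_gap":0.04}]' > next.json && python3 steer.py next.json
python3 - <<'E'
from h import *
c=env.read_camera("wrist");im=c["color"];h=cv2.cvtColor(im,cv2.COLOR_BGR2HSV)
q=proj(c,[[.5151,.0201,.125],[.5686,.0769,.107],[.54,.05,.098]]);print(env.get_obs()["tool_pos"],q)
u,v=q[0].astype(int);w=np.zeros(h.shape[:2],np.uint8);w[v-26:v+26,u-26:u+26]=1
m=((h[...,2]<76)&(h[...,1]>20)).astype(np.uint8)&w
m=cv2.morphologyEx(m,cv2.MORPH_CLOSE,np.ones((3,3)));k=max(cv2.findContours(m,cv2.RETR_EXTERNAL,cv2.CHAIN_APPROX_NONE)[0],key=cv2.contourArea)
(x,y),r=cv2.minEnclosingCircle(k);M=cv2.moments(k);cen=(M["m10"]/M["m00"],M["m01"]/M["m00"]);print((x,y),r,cen,cv2.contourArea(k),cv2.boundingRect(k))
Y=((h[...,0]>18)&(h[...,0]<32)&(h[...,1]>150)&(h[...,2]>90)).astype(np.uint8);N,L,S,Ce=cv2.connectedComponentsWithStats(Y)
n=[Ce[i] for i in range(1,N) if np.hypot(*(Ce[i]-q[1]))<15 and S[i,4]>60][0];nut=cast(c,[n],.107)[0]
for p,z in((cen,.125),((x,y),.125),(cen,.118)):
    P=cast(c,[p],z)[0];d=(P-nut)[:2];print(P,np.degrees(np.arctan2(d[1],d[0]))%360,np.linalg.norm(d))
# lever bar: dark grey band across profiles perpendicular to the lever
for r in(.025,.035,.045,.055,.062):
  out=[]
  for a in np.arange(205,250,.25):
    t=np.radians(a);p=proj(c,[[nut[0]+r*np.cos(t),nut[1]+r*np.sin(t),.098]])[0];out.append(int(cv2.remap(h[...,2],np.float32([[p[0]]]),np.float32([[p[1]]]),1)[0,0]))
  o=np.array(out);print(r,o[::8].tolist())
E
```

```text
time_s: 17.37
tool_pos: [0.5125, -0.0175, 0.2417]
tool_rot: [-179.9, 0.1, 90.3]
force: [-0.2, -1.0, 0.9]
grip_width: 0.0398
grasp_force: 0.0
[ 0.51180779 -0.01756589  0.24188639] [[326.26660154 196.88504727]
 [395.36404443 121.5228972 ]
 [356.49112041 156.29933846]]
(325.0, 195.6086883544922) 11.779827117919922 (325.15204678362574, 195.86324786324786) 370.5 (315, 184, 21, 24)
[0.51423589 0.02088108 0.125     ] 224.82701797970262 0.07688222626400598
[0.51411733 0.02107613 0.125     ] 224.66151785572504 0.07682913444133445
[0.51430178 0.01992113 0.118     ] 225.3645963581829 0.07751564044300249
0.025 [254, 254, 245, 140, 121, 116, 114, 112, 113, 113, 113, 114, 113, 111, 109, 111, 111, 105, 154, 183, 184, 183, 182]
0.035 [253, 253, 252, 253, 253, 154, 117, 113, 112, 111, 112, 113, 110, 110, 110, 105, 171, 181, 181, 181, 205, 230, 251]
0.045 [248, 253, 115, 234, 252, 248, 180, 114, 110, 110, 110, 110, 107, 108, 110, 176, 174, 76, 212, 242, 249, 252, 245]
0.055 [183, 182, 183, 181, 183, 186, 183, 119, 108, 107, 109, 108, 106, 103, 218, 229, 231, 225, 132, 136, 133, 139, 151]
0.062 [195, 201, 196, 190, 191, 189, 189, 149, 108, 105, 107, 105, 105, 105, 137, 117, 142, 148, 135, 84, 84, 85, 100]
```

Run:
```python
from h import *
c=env.read_camera("wrist");g=cv2.cvtColor(c["color"],cv2.COLOR_BGR2GRAY).astype(np.float32)
Y=cv2.inRange(cv2.cvtColor(c["color"],cv2.COLOR_BGR2HSV),(18,150,90),(32,255,255));q=proj(c,[[.5686,.0769,.107]])[0]
N,L,S,Ce=cv2.connectedComponentsWithStats(Y);n=[Ce[i] for i in range(1,N) if np.hypot(*(Ce[i]-q))<15 and S[i,4]>60][0];nut=cast(c,[n],.107)[0];print(nut)
A=np.arange(190,280,.5);t=np.radians(A)
for z,rs in((.0915,(.043,.045,.047)),(.099,(.03,.04,.05,.058))):
  for r in rs:
    p=proj(c,np.c_[nut[0]+r*np.cos(t),nut[1]+r*np.sin(t),np.full(len(t),z)]).astype(np.float32);o=cv2.remap(g,p[:,:1],p[:,1:],1).ravel()
    if z<.095: print(z,r,[A[i] for i in range(4,len(A)-4) if o[i]==o[i-4:i+5].min() and min(o[i-4],o[i+4])-o[i]>40])
    else:
        i=np.flatnonzero(np.abs(A-226)<1)[0];lo=i
        while o[lo]<130:lo-=1
        hi=i
        while o[hi]<130:hi+=1
        print(z,r,A[lo],A[hi],(A[lo]+A[hi])/2)
```

```text
[0.56888303 0.07508553 0.107     ]
0.0915 0.043 [np.float64(194.0), np.float64(209.5), np.float64(240.5), np.float64(255.5), np.float64(269.5)]
0.0915 0.045 [np.float64(194.5), np.float64(210.0), np.float64(240.0), np.float64(255.0), np.float64(270.0)]
0.0915 0.047 [np.float64(194.5), np.float64(210.0), np.float64(240.0), np.float64(255.0), np.float64(270.0)]
0.099 0.03 213.5 238.0 225.75
0.099 0.04 216.5 235.0 225.75
0.099 0.05 218.0 233.0 225.5
0.099 0.058 217.5 232.0 224.75
```

The index ticks read 195/210/240/255/270°, so the middle tick is at 225°, and the lever is at about 225.6°. One last check that the cups haven't moved.

Run:
```python
from h import *
a=cv2.imread("pics/scene0.png",0);b=cv2.cvtColor(env.read_camera("scene")["color"],cv2.COLOR_BGR2GRAY)
for n,(x0,y0,x1,y1) in dict(speckle=(206,162,245,190),bisque=(280,150,315,175),water=(232,142,272,172)).items():
    r=cv2.matchTemplate(b[y0-8:y1+8,x0-8:x1+8],a[y0:y1,x0:x1],cv2.TM_CCOEFF_NORMED);_,v,_,l=cv2.minMaxLoc(r);print(n,round(v,3),l[0]-8,l[1]-8)
o=env.get_obs();print(o["time_s"],o["force"],o["joint_velocities"].round(2));print(env.sign_off())
```

```text
speckle 0.901 0 0
bisque 0.478 0 0
water 0.666 0 0
17.5167 [-0.25883044 -0.9564027  -0.15966561] [ 0.   -0.68  0.01  0.06 -0.11 -0.16  0.18]
the job is handed in; nothing more can be done
None
```

I handed the job in at 17.5 s: the bowl is upright on the slats about 16 mm from the nearest cup, the damper lever is within about 1° of the middle tick, and the last image match showed no shift in the drying pieces, though the match was weak for the bisque cup and water bowl.

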